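# Close the boiler of the steam espresso machine

### The arm

A 7-joint arm with a two-finger parallel gripper is mounted at the origin on a cart in front of the work surface, level with it; the furniture and walls round the work are solid. World frame = base frame: x ahead of the robot, y to its left, z up, the work surface at z = 0. Lengths are in m, angles in rad, forces in N, time in s.
With the tool pointing down it reaches from about 0.4 to 0.85 m from the base axis. Payload 4.5 kg.
Tool frame: the origin (TCP) lies between the finger pads, 19 mm behind the fingertips; this is the grasp point; z points along the fingers, y is the line along which they close (so a half turn about z gives the same grasp; the last joint's range is limited). The gripper opens to 88 mm and grips with 3 to 60 N. Pads are 18 mm wide; open, the fingers measure 123 mm over their backs; the gripper's body (75 mm by 187 mm) begins 45 mm behind the grasp point.
Start: joints at [1.28, 0.689, -0.195, 1.565, 0.157, 0.902, -0.215], TCP at [0.199, -0.592, 0.257] pointing down, gripper open.
Joint ranges: [-3.01, 3.01], [-0.46, 2.08], [-1.47, 1.51], [0.13, 2.56], [-1, 4.14], [0.04, 2.09], [-2.66, 2.66]. Speed limits (rad/s): [2.57, 2.57, 3.14, 3.14, 3.14, 3.14, 3.14].

### API

Orientations are given as a unit quaternion [x, y, z, w].
In Python, from plant import r gives the robot as it stands. The module is installed in compiled form; this text tells all that it offers.
- The arm moves only by the tool step_arm, never from a script. Its argument "increments" is a list of rows, each a list of 2 entries, a list of its own where there are three numbers: the shift along the world's x, y, z in cm, then the turn, a rotation vector about the world's x, y, z in degrees. A call has exactly 10 rows; each row shifts and turns the commanded pose from where the row before left it; what a row does not reach is not made up. A row lasts 1/10 s, in which the tool goes at most 50 mm and 8.59 degrees, less where a joint would pass 70% of its speed; a pose out of reach is approached as far as the arm can. A call is refused whole if a number of a shift passes 5 or a number of a turn 8.59, either way. A call with a gripper value outside its range is refused whole. "fingers" is the opening, from 0 (shut) to 1 (fully open), set as the call begins (left out, the last holds). The fingers move at their own pace and stop on an object; "grip_force" is the grip in N (left out, the last holds). Time passes only in rows, so rows that do not move let the fingers close, or fill a call up. It gives the time, the measured TCP pose, the force, the opening and the grip force at its end, in the units of the state.
- r.get_state(): the state, without advancing time (a new reading comes with each control period).
- r.snapshot(name): name is "side" or "top" or "wrist"; returns (picture, depth): 384x512x3 uint8, red, green, blue; 384x512 float32, m along the optical axis (not along the pixel's ray), 0 where there is no reading.
- r.calibration(name): a dict with "fov_y" (degrees; the focal length in pixels is half the picture's height over the tangent of half this angle, whatever the lens; pixels are square), "cx", "cy" (the principal point, pixels), "k1" (the pictures are not rectified: a ray, as slopes to the right and down, at radius r is drawn at 1 + k1 r^2 times it, then the intrinsics apply), "R" (3x3) and "t" (3): a world point X has camera coordinates R X + t. Camera axes: x right, y down, z forward; pixel columns grow to the right and rows downward; lengths in m; the calibration is good to about 2 mm. A picture is of the moment at which its call begins: read the wrist's pose just before it. calibration takes no time and is no camera call; for the wrist camera it gives the pose at the moment of the call.
- r.finish_job(): hands the job in; it is judged then, once.
The state is a dict: "clock": time; "q": joint angles; "qd": joint speeds; "joint_torque": joint torques, N m; "tool_pos": TCP position; "eef_rot": TCP orientation; "contact_force": force on the tool from outside, world axes, zero at the start; "moment": the same for the moment, N m; "opening": opening from 0.0 (shut) to 1.0 (fully open); "finger_force": force on a finger pad.
Only numpy, scipy, OpenCV 4.12 (cv2) and the standard library are available. Lean on these libraries where they do the work, as an engineer would, in place of code of your own. Each camera call takes 0.05 s, during which the arm holds its last target. There are 200 camera calls.

### The job

Put the boiler cap back on the espresso machine: stand its plug upright in the round filler neck on top, turn it backward (anticlockwise from above) under light pressure until you feel it drop into the start of the thread, then screw it forward (clockwise) until it is fully home, snug on its gasket and up against its stop, and let go. Do not force it anywhere, and keep it straight: turned forward before it has dropped, it only jams on the thread. Leave the mugs and the pepper mill where they stand.

Things in the scene. Friction and masses are not known exactly. Their poses are not given: they have to be found in the camera images.
- cap: Boiler cap, about 0.22 kg, standing upright on its plug. Origin: centre of the plug's underside; z up, x along the wing grip. Brass plug 34 mm in diameter, tapered to 28 mm over its lowest 3 mm; three brass studs, 6 mm thick, 120 degrees apart, stick out to 24 mm from the axis, their undersides 5 mm above the origin; steel flange 66 mm in diameter, 28 to 35 mm high; black wing grip above it.
- cap_grip (a point): Where to hold the cap: in its black wing grip, a bar 58 mm long (cap's x), 20 mm wide (cap's y), 35 to 64 mm above the cap's origin. This point is on the axis, 56 mm above the origin; with the TCP here the fingertips just clear the flange.
- cap_seat (a point): Centre of the flange's underside, the face that lands on the gasket: 28 mm above the cap's origin. Its height above boiler_mouth tells the state: 19 mm studs on the ribs, 15 mm riding on the thread's ridges, under 4 mm dropped into the starts, 1.4 mm BELOW at the end stop.
- machine: Red and black steam espresso machine, fixed, 230 mm deep (x), 170 mm wide (y), flat red top 240 mm high. Origin: centre of its underside; front towards its -x. The round filler neck stands up from the top. The black filter-holder handle sticks out in front to 200 mm from the origin, 145 mm high; a thin steam wand hangs at its right (-y) side.
- boiler_mouth (a point): Centre of the filler neck's mouth, at the upper face of the white gasket ring, 255 mm above the machine's underside; neck bore 51 mm. Inside is a three-start right-hand quick thread, a start (gap) every 120 degrees; where the starts lie differs each time and is not given. Forcing it anywhere (contact forces adding up to over 80 N, about 1 N m) counts as damage.
- thread_tops (a point): On the neck's axis, level with the three ridges' flat tops, 8 mm below the mouth; bore between them 38 mm. Set down, the cap mostly lands on them, now and then straight in the starts. At each ridge's forward end a rib 3 mm wide stands 4 mm higher, so the studs cannot turn forward past it; turned backward they come off a rib onto a ridge and reach a start within 105 degrees.
- thread_floor (a point): On the neck's axis, level with the floor of the starts, 19.4 mm below the mouth. A start has 18 degrees of free turn; further back is a hard rib. Forward the cap screws down 5.4 mm per rad, best free to slide down between loosely closed fingers; it meets the gasket 65 to 80 degrees on, and a hard end stop 76 to 95 degrees on. Drawing it down takes up to 0.3 N m; friction then holds it.
- gasket (a joint): Squeeze of the white silicone gasket ring in the mouth, m: 0 untouched, growing as the cap presses it down, about 10 N per mm; about 0.0014 with the cap at its end stop.
- white_mug: White mug, 98 mm high, on the worktop at the back left, loose; bystander. Origin: underside.
- spotted_mug: White mug with blue spots, 93 mm high, loose on the machine's drip tray under the spouts; bystander. Origin: underside.
- pepper_mill: Brown wooden pepper mill, 58 mm in diameter, 170 mm high, loose, left of the machine beyond the cap; bystander. Origin: underside.
Not all that is in view belongs to the job. Of the things like the cap, leave any that is pink; of the rest the smaller one is meant.

How it is judged:
On the way:
1. the cap has dropped into the thread starts, upright (z of cap_seat in the frame of boiler_mouth below 0.007 m and horizontal distance between cap_seat and boiler_mouth below 0.004 m and angle between cap's own z axis and vertical below 0.1 rad), for 0.1 s.
At the end, for the whole second after the job is handed in: The cap is upright (within 0.05 rad) and centred (within 4 mm) in the neck, screwed down so that its flange squeezes the gasket by more than 0.6 mm by the thread alone, at rest and let go (z of cap_seat in the frame of boiler_mouth below 0 m and horizontal distance between cap_seat and boiler_mouth below 0.004 m and angle between cap's own z axis and vertical below 0.05 rad and value of joint gasket above 0.0006 m and linear speed of cap below 0.01 m/s); the robot touches nothing.
It fails at once if the cap is forced: its contact forces on the neck, thread and gasket add up to over 80 N (contact force between cap and machine above 80 N).
It fails at once if the cap is cross-threaded: more than 0.15 rad crooked while down in the thread (z of cap_seat in the frame of boiler_mouth below 0.01 m and horizontal distance between cap_seat and boiler_mouth below 0.02 m and angle between cap's own z axis and vertical above 0.15 rad).
It fails at once if a mug or the pepper mill is moved by more than 3 cm (distance of any of white_mug, spotted_mug, pepper_mill from where it was at the start of the episode above 0.03 m).
It also fails if it takes over 61 s, if anything falls off the work surface, if the arm or the gripper's body presses on something with over 40 N, if the wrist force passes 120 N, or if a joint passes its speed limit or range.

## Working session

There is one attempt and no reset: what is moved stays moved. The work goes in short steps, Python scripts to look and compute and a tool call to move; the robot and the scene stay as the last step left them, time stands still between calls to the robot, and variables do not carry over. Pictures are saved under pics/ and viewed, at most 10 in all, crops included, and the job is handed in when it is done.

Besides the shell and the picture viewer there is one more tool, called by a JSON object that holds its "name" and its "arguments", one argument or row to a line. step_arm: Moves the arm, as the interface text tells. Its arguments: {"type":"object","properties":{"increments":{"type":"array","items":{"type":"array"}},"fingers":{"type":"number"},"grip_force":{"type":"number"}},"required":["increments"]}

```bash
mkdir -p pics; cat > h.py <<'E'
import numpy as np, cv2
from plant import r
def snap(n):
    c=r.calibration(n); p,d=r.snapshot(n); return p,d,c
def ray(c,u,v,h=384):
    f=h/2/np.tan(np.radians(c['fov_y'])/2)
    K=np.array([[f,0,c['cx']],[0,f,c['cy']],[0,0,1.]])
    p=cv2.undistortPoints(np.array([[[u,v]]],float),K,np.array([c['k1'],0,0,0.]))[0,0]
    # model distorts forward: xd = x(1+k1 r^2)
    R=np.array(c['R']);t=np.array(c['t'])
    return -R.T@t, R.T@np.array([p[0],p[1],1.])
def onplane(c,u,v,z):
    o,d=ray(c,u,v); return o+d*(z-o[2])/d[2]
def atdepth(c,u,v,dep):
    o,d=ray(c,u,v); return o+d*dep
def cloud(c,d):
    f=384/2/np.tan(np.radians(c['fov_y'])/2)
    K=np.array([[f,0,c['cx']],[0,f,c['cy']],[0,0,1.]])
    v,u=np.mgrid[:384,:512]
    p=cv2.undistortPoints(np.stack([u,v],-1).reshape(-1,1,2).astype(float),K,np.array([c['k1'],0,0,0.])).reshape(384,512,2)
    P=np.dstack([p,np.ones((384,512))])*d[...,None]
    return (P-np.array(c['t']))@np.array(c['R'])
E
python3 - <<'E'
from h import *
for n in ['side','top']:
    p,d,c=snap(n); cv2.imwrite(f'pics/{n}0.png',p[...,::-1]); np.savez(f'{n}0.npz',p=p,d=d,**c)
    print(n,c['fov_y'],c['k1'],-np.array(c['R']).T@c['t'])
s=r.get_state();print(s)
E
```

```text
side 54.7411810632718 -0.05931440418881095 [0.24875576 0.514153   0.56905041]
top 52.31054175120663 -0.07597409010907123 [ 0.407365   -0.18688819  1.06864348]
{'clock': 0.1, 'q': array([ 1.27978095,  0.68989923, -0.19455323,  1.56619472,  0.15732548,
        0.90253856, -0.21509561]), 'qd': array([ 0.00028641, -0.00174614, -0.00030105, -0.00146678,  0.00198488,
        0.00143317,  0.00012037]), 'joint_torque': array([-2.81128989e-03, -5.28494024e+01, -1.27109874e+00, -1.53835684e+01,
       -5.24941867e-02,  1.98660950e-03,  1.07936896e-05]), 'tool_pos': array([ 0.19926136, -0.59182994,  0.2567037 ]), 'eef_rot': array([ 9.86831078e-01,  1.61752117e-01, -1.93033766e-04, -7.98993994e-04]), 'contact_force': array([ 0.18813667,  0.60374302, -0.79829271]), 'moment': array([0.04807385, 0.04464764, 0.012737  ]), 'finger_force': 0.0, 'opening': 0.997436442870067}
```

View pics/side0.png

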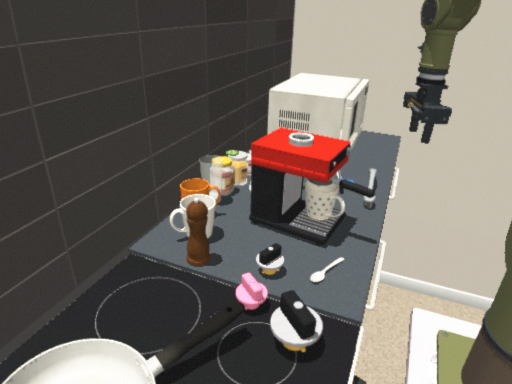

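View pics/top0.png

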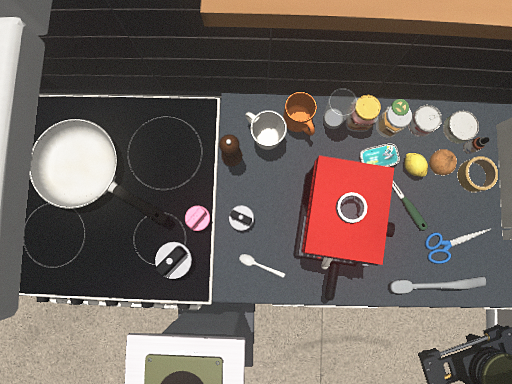

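The side view shows the small cap at (270,258), the pink one at (252,292), the larger one at (297,325) and the filler neck at (301,139). In the top view the cap is at (241,218), with its wing pointing down-right, and the neck is at (352,207).

```bash
python3 - <<'E'
from h import *
for n in ['top','side']:
    z=np.load(n+'0.npz'); p,d,c=z['p'],z['d'],z
    hsv=cv2.cvtColor(p,cv2.COLOR_RGB2HSV); X=cloud(c,d)
    box=(225,205,258,235) if n=='top' else (250,240,290,280)
    m=np.zeros((384,512),bool); m[box[1]:box[3],box[0]:box[2]]=1
    f=m&(X[...,2]>.027)&(X[...,2]<.045)
    w=m&(X[...,2]>.055)&(X[...,2]<.075)
    for nm,q in(('flange',f),('wing',w)):
        P=X[q]
        if len(P)<5: print(nm,len(P));continue
        print(n,nm,len(P),P.mean(0),P.min(0),P.max(0))
        e,V=np.linalg.eigh(np.cov(P[:,:2].T)); print(' axis deg',np.degrees(np.arctan2(V[1,1],V[0,1])),np.sqrt(e))
    # neck
    bx=(332,187,372,227) if n=='top' else (280,125,322,150)
    m=np.zeros((384,512),bool); m[bx[1]:bx[3],bx[0]:bx[2]]=1
    q=m&(X[...,2]>.249)&(X[...,2]<.275)
    P=X[q]; print(n,'neck',len(P),np.median(P,0),P.min(0),P.max(0))
    A=np.c_[2*P[:,:2],np.ones(len(P))]; s=np.linalg.lstsq(A,(P[:,:2]**2).sum(1),rcond=None)[0]; print(' circ',s[:2],np.sqrt(s[2]+s[0]**2+s[1]**2))
    if n=='top':
        w=(hsv[...,1]<70)&(hsv[...,2]>110)&m
        cs,_=cv2.findContours(w.astype(np.uint8),cv2.RETR_EXTERNAL,cv2.CHAIN_APPROX_NONE)
        k=max(cs,key=cv2.contourArea); (u,v),rr=cv2.minEnclosingCircle(k); print(u,v,rr,onplane(c,u,v,.255), onplane(c,u+rr,v,.255)-onplane(c,u,v,.255))
        m=np.zeros((384,512),bool); m[203:236,224:260]=1
        w=(hsv[...,1]<70)&(hsv[...,2]>110)&m
        k=np.concatenate(cv2.findContours(w.astype(np.uint8),cv2.RETR_EXTERNAL,cv2.CHAIN_APPROX_NONE)[0]); (u,v),rr=cv2.minEnclosingCircle(k); print('cap',u,v,rr,onplane(c,u,v,.035),onplane(c,u+rr,v,.035)-onplane(c,u,v,.035))
    print('worktop z',X[250:260,262:280,2].mean() if n=='top' else '')
E
```

```text
top flange 301 [ 0.46890716 -0.14022688  0.03737871] [ 0.43803587 -0.1719701   0.03252383] [ 0.50199918 -0.10833373  0.04402512]
 axis deg 158.72492490729886 [0.01565546 0.02027621]
top wing 175 [ 0.46983305 -0.13894054  0.06540965] [ 0.45323053 -0.16733771  0.05593489] [ 0.48817863 -0.11023948  0.06970176]
 axis deg 67.80896528701746 [0.00575542 0.01660673]
top neck 349 [ 0.48669839 -0.38295214  0.25606531] [ 0.45659359 -0.41243467  0.24900425] [ 0.51577614 -0.34965285  0.2606254 ]
 circ [ 0.48574344 -0.38074682] 0.026782859817066584
351.4745788574219 207.14407348632812 15.315709114074707 [ 0.48593222 -0.38077558  0.255     ] [ 0.00089952 -0.03243693  0.        ]
cap 240.5 218.92857360839844 14.151253700256348 [ 0.46747498 -0.1389878   0.035     ] [ 0.00110023 -0.03741013  0.        ]
worktop z 0.014284387781554204
side flange 278 [ 0.46493503 -0.12673885  0.03681447] [ 0.44062372 -0.16117863  0.0294201 ] [ 0.50523555 -0.106308    0.0449666 ]
 axis deg -141.3318238612398 [0.01172699 0.01855203]
side wing 212 [ 0.47218324 -0.12561058  0.06312781] [ 0.45524501 -0.16652932  0.0552432 ] [ 0.49105513 -0.02472623  0.0684174 ]
 axis deg 83.91708493967141 [0.00784475 0.03242113]
side neck 179 [ 0.48714965 -0.37701901  0.25374069] [ 0.45695511 -0.41453591  0.24900799] [ 0.51797048 -0.34966602  0.2583317 ]
 circ [ 0.48776209 -0.37887078] 0.0280342381823355
worktop z
```

{"name": "step_arm", "arguments": {
  "increments": [
    [[1.35,2.26,2.5],[0,0,2.46]],
    [[1.35,2.26,2.5],[0,0,2.46]],
    [[1.35,2.26,2.5],[0,0,2.46]],
    [[1.35,2.26,2.5],[0,0,2.46]],
    [[1.35,2.26,0],[0,0,2.46]],
    [[1.35,2.26,0],[0,0,2.46]],
    [[1.35,2.26,0],[0,0,2.46]],
    [[1.35,2.26,0],[0,0,2.46]],
    [[1.35,2.26,0],[0,0,2.46]],
    [[1.35,2.26,0],[0,0,2.46]]
  ],
  "fingers": 1
}}

```text
clock: 1.1
tool_pos: [0.3347, -0.3652, 0.3572]
eef_rot: [0.929, 0.369, -0.0, -0.0]
contact_force: [0.3, 0.0, -0.9]
opening: 1.0
finger_force: 0.0
```

{"name": "step_arm", "arguments": {
  "increments": [
    [[1.35,2.26,0],[0,0,2.46]],
    [[1.35,2.26,0],[0,0,2.46]],
    [[1.35,2.26,0],[0,0,2.46]],
    [[1.35,2.26,0],[0,0,2.46]],
    [[1.35,2.26,0],[0,0,2.46]],
    [[1.35,2.26,-3],[0,0,2.46]],
    [[1.35,2.26,-3],[0,0,2.46]],
    [[1.35,2.26,-3],[0,0,2.46]],
    [[1.35,2.26,-3],[0,0,2.46]],
    [[1.35,2.26,-3],[0,0,2.46]]
  ]
}}

```text
clock: 2.1
tool_pos: [0.4697, -0.1395, 0.2061]
eef_rot: [0.83, 0.558, -0.0, -0.0]
contact_force: [1.0, 0.2, -0.2]
opening: 1.001
finger_force: 0.0
```

```bash
cat >> h.py <<'E'
from scipy.spatial.transform import Rotation as Ro
def st():
    s=r.get_state(); M=Ro.from_quat(s['eef_rot']).as_matrix()
    print('t',round(s['clock'],2),'pos',np.round(s['tool_pos'],4),'yaw(y)',round(np.degrees(np.arctan2(M[1,1],M[0,1])),1),'zax',np.round(M[:,2],3),'F',np.round(s['contact_force'],1),'M',np.round(s['moment'],2),'open',round(s['opening'],3),'ff',round(s['finger_force'],1),'q7',round(s['q'][6],2)); return s
E
python3 - <<'E'
from h import *
st(); p,d,c=snap('wrist'); np.savez('w1.npz',p=p,d=d,**c); cv2.imwrite('pics/w1.png',p[...,::-1])
X=cloud(c,d)
for lo,hi in((.055,.075),(.028,.042)):
    q=(X[...,2]>lo)&(X[...,2]<hi)&(np.hypot(X[...,0]-.469,X[...,1]+.14)<.045); P=X[q]
    print(len(P),P.mean(0),P.min(0),P.max(0))
    e,V=np.linalg.eigh(np.cov(P[:,:2].T)); print(np.degrees(np.arctan2(V[1,1],V[0,1])),cv2.minAreaRect((P[:,:2]*1000).astype(np.float32)), cv2.minEnclosingCircle((P[:,:2]*1000).astype(np.float32)))
E
```

```text
t 2.1 pos [ 0.4697 -0.1395  0.2061] yaw(y) -22.1 zax [-0.  0. -1.] F [ 1.   0.2 -0.2] M [-0.04 -0.08  0.  ] open 1.001 ff 0.0 q7 -0.62
1112 [ 0.47073034 -0.13920901  0.06556061] [ 0.45129732 -0.16919357  0.05546614] [ 0.48876513 -0.11221807  0.0689486 ]
67.58552927475776 ((470.2507019042969, -140.94883728027344), (57.27819061279297, 19.67572784423828), 67.27352142333984) ((468.99969482421875, -140.243896484375), 29.292993545532227)
1694 [ 0.47109088 -0.13824604  0.03767186] [ 0.43745645 -0.17378476  0.03208684] [ 0.50252825 -0.10858426  0.04137885]
157.32982772580323 ((470.6795654296875, -139.68008422851562), (62.330204010009766, 64.71240997314453), 66.2147216796875) ((470.1166687011719, -141.15628051757812), 32.91426467895508)
```

View pics/w1.png

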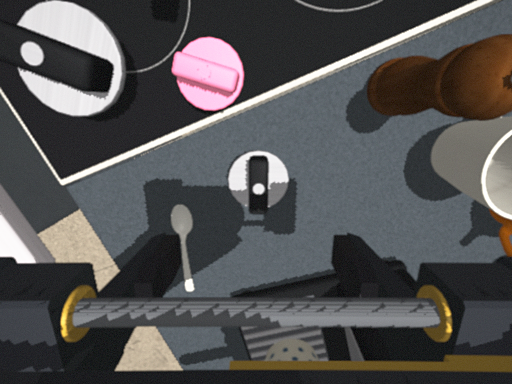

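The wrist picture shows the cap at (258,180), with its wing upright in the image and square to the closing line. The pepper mill is up and to the right (base around (390,90)), so I'll check clearance before descending.

```bash
python3 - <<'E'
from h import *
z=np.load('top0.npz');X=cloud(z,z['d']);w=np.load('w1.npz')
m=np.zeros((384,512),bool);m[130:170,215:248]=1
P=X[m&(X[...,2]>.08)];print('mill',P.mean(0),P.min(0),P.max(0))
o=np.array([.47,-.1405]);u=np.array([np.cos(np.radians(-22.2)),np.sin(np.radians(-22.2))]);v=np.array([-u[1],u[0]])
d=P[:,:2].mean(0)-o;print('along',d@u,'perp',d@v)
C=-w['R'].T@w['t'];print('cam',C,(C[:2]-o)@u,(C[:2]-o)@v)
E
```

```text
mill [ 0.63350007 -0.11087779  0.16270951] [ 0.407365   -0.18688819  0.08091026] [ 0.66366504 -0.08524748  1.06864348]
along 0.14018742143920812 perp 0.08920332811448324
cam [ 0.49932502 -0.06515312  0.33413831] -0.001317951540330262 0.08084164397768696
```

{"name": "step_arm", "arguments": {
  "increments": [
    [[0,-0.1,-2],[0,0,0]],
    [[0,0,-2],[0,0,0]],
    [[0,0,-2],[0,0,0]],
    [[0,0,-2],[0,0,0]],
    [[0,0,-2],[0,0,0]],
    [[0,0,-2],[0,0,0]],
    [[0,0,-1.5],[0,0,0]],
    [[0,0,-1],[0,0,0]],
    [[0,0,-0.3],[0,0,0]],
    [[0,0,0],[0,0,0]]
  ],
  "fingers": 0.5
}}

```text
clock: 3.15
tool_pos: [0.4694, -0.1413, 0.0593]
eef_rot: [0.83, 0.558, -0.0, -0.0]
contact_force: [0.2, 0.7, -0.1]
opening: 0.501
finger_force: 0.0
```

{"name": "step_arm", "arguments": {
  "increments": [
    [[0,0,-0.1],[0,0,0]],
    [[0,0,0],[0,0,0]],
    [[0,0,0],[0,0,0]],
    [[0,0,0],[0,0,0]],
    [[0,0,0],[0,0,0]],
    [[0,0,0],[0,0,0]],
    [[0,0,0],[0,0,0]],
    [[0,0,0],[0,0,0]],
    [[0,0,0],[0,0,0]],
    [[0,0,0],[0,0,0]]
  ],
  "fingers": 0,
  "grip_force": 25
}}

```text
clock: 4.15
tool_pos: [0.4699, -0.1415, 0.0588]
eef_rot: [0.83, 0.558, 0.0, 0.0]
contact_force: [0.5, -0.4, 5.5]
opening: 0.224
finger_force: 24.8
```

```bash
python3 -c "
from h import *
st()"
```

```text
t 4.15 pos [ 0.4699 -0.1415  0.0588] yaw(y) -22.2 zax [ 0.001 -0.    -1.   ] F [ 0.5 -0.4  5.5] M [-0.11 -0.11  0.02] open 0.224 ff 24.8 q7 -0.77
```

{"name": "step_arm", "arguments": {
  "increments": [
    [[0,0,1],[0,0,0]],
    [[0,0,2.5],[0,0,0]],
    [[0,0,3.5],[0,0,0]],
    [[0,0,3.5],[0,0,0]],
    [[0,0,3.5],[0,0,0]],
    [[0,0,3.5],[0,0,0]],
    [[0,0,3.5],[0,0,0]],
    [[0,0,3.5],[0,0,0]],
    [[0,0,3.5],[0,0,0]],
    [[0,0,2],[0,0,0]]
  ]
}}

```text
clock: 5.15
tool_pos: [0.4691, -0.1411, 0.3611]
eef_rot: [0.83, 0.558, 0.001, 0.001]
contact_force: [0.2, -0.4, -2.4]
opening: 0.224
finger_force: 24.8
```

{"name": "step_arm", "arguments": {
  "increments": [
    [[0.16,-1.4,0],[0,0,-4]],
    [[0.16,-2.6,0],[0,0,-6]],
    [[0.16,-2.6,0],[0,0,-6]],
    [[0.16,-2.6,0],[0,0,-6]],
    [[0.16,-2.6,0],[0,0,-6]],
    [[0.16,-2.6,0],[0,0,-6]],
    [[0.16,-2.6,0],[0,0,-6]],
    [[0.16,-2.6,0],[0,0,-6]],
    [[0.16,-2.6,0],[0,0,-6]],
    [[0.16,-1.7,0],[0,0,-4]]
  ]
}}

```text
clock: 6.15
tool_pos: [0.4839, -0.3819, 0.3578]
eef_rot: [0.995, 0.1, -0.001, -0.0]
contact_force: [1.0, 0.6, -1.8]
opening: 0.224
finger_force: 24.8
```

```bash
python3 - <<'E'
from h import *
st()
for n in ['wrist','side']:
    p,d,c=snap(n); np.savez(n+'2.npz',p=p,d=d,**c); cv2.imwrite(f'pics/{n}2.png',p[...,::-1])
a=[cv2.resize(cv2.imread('pics/wrist2.png'),(400,300)),cv2.resize(cv2.imread('pics/side2.png')[20:180,200:400],(400,300))]
cv2.imwrite('pics/two.png',np.hstack(a))
E
```

```text
t 6.15 pos [ 0.4839 -0.3819  0.3578] yaw(y) -78.5 zax [-0.003  0.001 -1.   ] F [ 1.   0.6 -1.8] M [-0.05 -0.    0.04] open 0.224 ff 24.8 q7 -0.9
```

View pics/two.png

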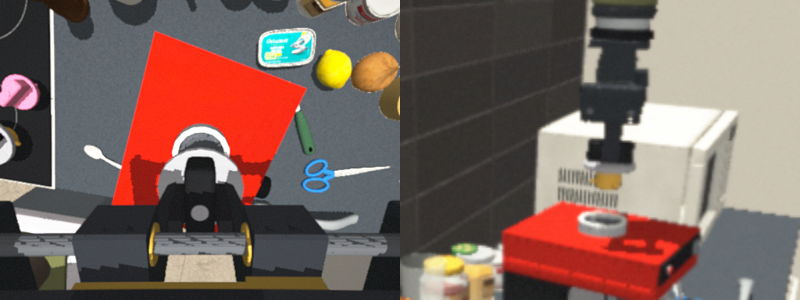

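The wrist view (left half) shows the cap in the gripper with the neck ring just above and behind it at about (200,140). The side view (right half) shows the cap hanging upright over the neck.

```bash
python3 - <<'E'
from h import *
s=r.get_state();print(np.round(s['q'],2))
def circ(P):
    A=np.c_[2*P[:,:2],np.ones(len(P))]; b=(P[:,:2]**2).sum(1)
    s=np.linalg.lstsq(A,b,rcond=None)[0]; return s[:2],np.sqrt(s[2]+s[0]**2+s[1]**2)
for n in ['wrist','side']:
    z=np.load(n+'2.npz');X=cloud(z,z['d']);D=np.hypot(X[...,0]-.486,X[...,1]+.381)
    g=D<.05
    h=X[g][:,2]; print(n,np.histogram(h,np.arange(.23,.4,.01)))
    hsv=cv2.cvtColor(z['p'],cv2.COLOR_RGB2HSV); pale=hsv[...,1]<90
    q=g&(X[...,2]>.25)&(X[...,2]<.27)&pale;P=X[q];print('neck',len(P),np.median(P,0),P.min(0),P.max(0))
    # outer edge per angle about nominal
    for q2,nm,ce in((q,'neck',(.486,-.381)),(g&(X[...,2]>.315)&(X[...,2]<.35)&pale,'flange',(.484,-.382))):
        P=X[q2]; a=np.round(np.degrees(np.arctan2(P[:,1]-ce[1],P[:,0]-ce[0]))/10); rr=np.hypot(P[:,0]-ce[0],P[:,1]-ce[1])
        E=np.array([P[a==k][rr[a==k].argmax()] for k in np.unique(a)])
        print(nm,'outer',circ(E),len(E),np.median(P[:,2]),'angles',a.min()*10,a.max()*10)
E
```

```text
[ 0.71  0.58 -0.22  1.45  0.13  1.13 -0.9 ]
wrist (array([ 196, 4008,  843,    0,    0,    0,    0,    0,    0,    0, 2828,
        554,  811, 4131,  771, 1189]), array([0.23, 0.24, 0.25, 0.26, 0.27, 0.28, 0.29, 0.3 , 0.31, 0.32, 0.33,
       0.34, 0.35, 0.36, 0.37, 0.38, 0.39]))
neck 843 [ 0.50615334 -0.378522    0.25700499] [ 0.47826904 -0.41249543  0.25001457] [ 0.51663245 -0.35100593  0.25895597]
neck outer (array([ 0.48584319, -0.38211655]), np.float64(0.030883325541210652)) 20 0.2570049945689478 angles -80.0 110.0
flange outer (array([ 0.4849124 , -0.38211699]), np.float64(0.03230966067972442)) 23 0.3367897937015107 angles -150.0 110.0
side (array([  1, 298, 159,   0,   0,   0,   0,  40,  56,  35, 137,  91,  95,
        79,  42,  36]), array([0.23, 0.24, 0.25, 0.26, 0.27, 0.28, 0.29, 0.3 , 0.31, 0.32, 0.33,
       0.34, 0.35, 0.36, 0.37, 0.38, 0.39]))
neck 155 [ 0.48874087 -0.3744851   0.254388  ] [ 0.45753766 -0.41151269  0.25007299] [ 0.51773645 -0.34745996  0.25815113]
neck outer (array([ 0.48827564, -0.37892839]), np.float64(0.03035481410244956)) 37 0.2543879954176071 angles -180.0 180.0
flange outer (array([ 0.48501119, -0.3810518 ]), np.float64(0.031091180328159534)) 20 0.3363237598663119 angles -180.0 180.0
```

{"name": "step_arm", "arguments": {
  "increments": [
    [[0.05,0,-0.6],[0,0,0]],
    [[0.05,0.05,-0.6],[0,0,0]],
    [[0.05,0,-0.6],[0,0,0]],
    [[0,0,-0.6],[0,0,0]],
    [[0,0,-0.6],[0,0,0]],
    [[0,0,-0.6],[0,0,0]],
    [[0,0,-0.5],[0,0,0]],
    [[0,0,0],[0,0,0]],
    [[0,0,0],[0,0,0]],
    [[0,0,0],[0,0,0]]
  ]
}}

```text
clock: 7.25
tool_pos: [0.4872, -0.38, 0.3178]
eef_rot: [0.995, 0.103, 0.0, 0.0]
contact_force: [0.5, 0.0, -2.2]
opening: 0.224
finger_force: 24.8
```

```bash
python3 - <<'E'
from h import *
st()
p,d,c=snap('side');p2=cv2.resize(p[90:190,230:370,::-1],None,fx=4,fy=4,interpolation=2);cv2.imwrite('pics/side3.png',p2)
E
```

```text
t 7.25 pos [ 0.4872 -0.38    0.3178] yaw(y) -78.2 zax [ 0.001 -0.    -1.   ] F [ 0.5  0.  -2.2] M [ 0.04 -0.03 -0.01] open 0.224 ff 24.8 q7 -0.91
```

View pics/side3.png

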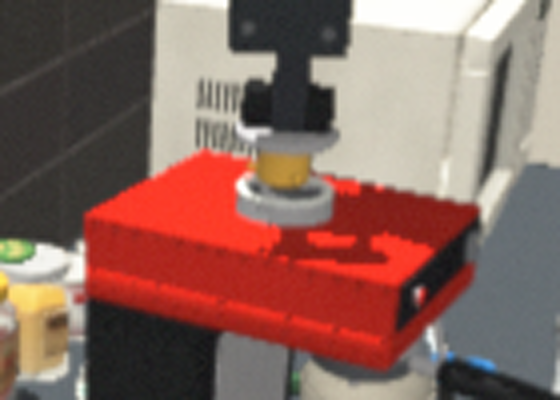

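The side close-up shows the plug entering just above the neck ring. It looks upright, with the plug at (285,170) and the ring at (285,197). The arm is settled, so I'll measure again from rest.

```bash
cat > m.py <<'E'
from h import *
from scipy.optimize import least_squares
def circ(P,R=None):
    f=lambda s:np.hypot(P[:,0]-s[0],P[:,1]-s[1])-(s[2] if R is None else R)
    s=least_squares(f,[P[:,0].mean(),P[:,1].mean(),.03],loss='soft_l1',f_scale=.001); return np.round(s.x,4)
s=st(); T=s['tool_pos']
for n in ['wrist','side','top']:
    p,d,z=snap(n);X=cloud(z,d);D=np.hypot(X[...,0]-T[0],X[...,1]-T[1])
    g=D<.05
    hsv=cv2.cvtColor(p,cv2.COLOR_RGB2HSV); pale=hsv[...,1]<90
    zf=T[2]-.022
    for q2,nm,ce,R in((g&(X[...,2]>.25)&(X[...,2]<.268)&pale,'neck',T,.031),(g&(X[...,2]>zf-.007)&(X[...,2]<zf+.006)&pale,'flange',T,.033)):
        P=X[q2]
        if len(P)<30: print(n,nm,len(P)); continue
        a=np.round(np.degrees(np.arctan2(P[:,1]-ce[1],P[:,0]-ce[0]))/10); rr=np.hypot(P[:,0]-ce[0],P[:,1]-ce[1])
        E=np.array([P[a==k][rr[a==k].argmax()] for k in np.unique(a)])
        print(n,nm,'free',circ(E),'fixed',circ(E,R),len(E),np.round(np.median(P[:,2]),4))
E
python3 m.py
```

```text
t 7.3 pos [ 0.4872 -0.38    0.3178] yaw(y) -78.2 zax [ 0.001 -0.    -1.   ] F [-0.6 -0.  -1.6] M [ 0.02 -0.02  0.  ] open 0.222 ff 24.8 q7 -0.91
wrist neck free [ 0.4857 -0.3822  0.0311] fixed [ 0.4858 -0.3821  0.03  ] 14 0.257
wrist flange free [ 0.4883 -0.3803  0.0323] fixed [ 0.4876 -0.3804  0.03  ] 24 0.2967
side neck free [ 0.4875 -0.3778  0.0295] fixed [ 0.488  -0.3789  0.03  ] 28 0.2541
side flange free [ 0.4897 -0.3776  0.0323] fixed [ 0.49   -0.3784  0.03  ] 19 0.296
top neck free [ 0.4854 -0.379   0.0291] fixed [ 0.486  -0.3811  0.03  ] 8 0.2568
top flange free [ 0.4877 -0.3728  0.0267] fixed [ 0.4876 -0.3796  0.03  ] 7 0.296
```

{"name": "step_arm", "arguments": {
  "increments": [
    [[-0.09,-0.07,0],[0,0,0]],
    [[-0.09,-0.06,0],[0,0,0]],
    [[0,0,0],[0,0,0]],
    [[0,0,-0.2],[0,0,0]],
    [[0,0,-0.2],[0,0,0]],
    [[0,0,-0.2],[0,0,0]],
    [[0,0,-0.2],[0,0,0]],
    [[0,0,-0.2],[0,0,0]],
    [[0,0,-0.2],[0,0,0]],
    [[0,0,0],[0,0,0]]
  ]
}}

```text
clock: 8.45
tool_pos: [0.485, -0.381, 0.305]
eef_rot: [0.995, 0.103, -0.0, -0.0]
contact_force: [0.1, -0.7, -1.5]
opening: 0.23
finger_force: 24.8
```

{"name": "step_arm", "arguments": {
  "increments": [
    [[0,0,-0.1],[0,0,0]],
    [[0,0,-0.1],[0,0,0]],
    [[0,0,-0.1],[0,0,0]],
    [[0,0,0],[0,0,0]],
    [[0,0,0],[0,0,0]],
    [[0,0,0],[0,0,0]],
    [[0,0,0],[0,0,0]],
    [[0,0,0],[0,0,0]],
    [[0,0,0],[0,0,0]],
    [[0,0,0],[0,0,0]]
  ]
}}

```text
clock: 9.45
tool_pos: [0.4852, -0.3811, 0.3025]
eef_rot: [0.995, 0.103, 0.0, 0.0]
contact_force: [0.6, -0.2, -2.0]
opening: 0.222
finger_force: 24.8
```

```bash
python3 m.py
```

```text
t 9.45 pos [ 0.4852 -0.3811  0.3025] yaw(y) -78.2 zax [ 0. -0. -1.] F [ 0.6 -0.2 -2. ] M [-0.01 -0.06 -0.01] open 0.222 ff 24.8 q7 -0.91
wrist neck free [ 0.4859 -0.3822  0.031 ] fixed [ 0.4858 -0.3822  0.03  ] 13 0.2568
wrist flange free [ 0.4862 -0.3814  0.0324] fixed [ 0.4855 -0.3815  0.03  ] 22 0.2813
side neck free [ 0.4874 -0.3779  0.0292] fixed [ 0.4877 -0.3795  0.03  ] 28 0.2555
side flange free [ 0.4882 -0.3787  0.0323] fixed [ 0.4884 -0.3796  0.03  ] 21 0.2806
top neck 17
top flange free [ 0.4859 -0.3738  0.0267] fixed [ 0.4775 -0.3166  0.03  ] 6 0.2807
```

{"name": "step_arm", "arguments": {
  "increments": [
    [[0,0,-0.05],[0,0,0]],
    [[0,0,-0.05],[0,0,0]],
    [[0,0,-0.05],[0,0,0]],
    [[0,0,-0.05],[0,0,0]],
    [[0,0,-0.05],[0,0,0]],
    [[0,0,-0.05],[0,0,0]],
    [[0,0,0],[0,0,0]],
    [[0,0,0],[0,0,0]],
    [[0,0,0],[0,0,0]],
    [[0,0,0],[0,0,0]]
  ]
}}

```text
clock: 10.6
tool_pos: [0.4854, -0.3813, 0.3005]
eef_rot: [0.995, 0.103, 0.0, 0.001]
contact_force: [-1.7, 1.5, 5.1]
opening: 0.223
finger_force: 24.9
```

{"name": "step_arm", "arguments": {
  "increments": [
    [[0,0,0],[0,0,1.5]],
    [[0,0,0],[0,0,1.5]],
    [[0,0,0],[0,0,1.5]],
    [[0,0,0],[0,0,1.5]],
    [[0,0,0],[0,0,1.5]],
    [[0,0,0],[0,0,1.5]],
    [[0,0,0],[0,0,1.5]],
    [[0,0,0],[0,0,1.5]],
    [[0,0,0],[0,0,0]],
    [[0,0,0],[0,0,0]]
  ]
}}

```text
clock: 11.6
tool_pos: [0.4864, -0.3815, 0.3004]
eef_rot: [0.978, 0.207, 0.001, 0.001]
contact_force: [0.9, 0.7, 6.2]
opening: 0.223
finger_force: 24.9
```

```bash
python3 -c "
from h import *
st()"
```

```text
t 11.6 pos [ 0.4864 -0.3815  0.3004] yaw(y) -66.1 zax [ 0.003 -0.001 -1.   ] F [0.9 0.7 6.2] M [ 0.09 -0.23  0.04] open 0.223 ff 24.9 q7 -0.74
```

{"name": "step_arm", "arguments": {
  "increments": [
    [[0,0,0],[0,0,1.5]],
    [[0,0,0],[0,0,1.5]],
    [[0,0,0],[0,0,1.5]],
    [[0,0,0],[0,0,1.5]],
    [[0,0,0],[0,0,1.5]],
    [[0,0,0],[0,0,1.5]],
    [[0,0,0],[0,0,1.5]],
    [[0,0,0],[0,0,1.5]],
    [[0,0,0],[0,0,0]],
    [[0,0,0],[0,0,0]]
  ]
}}

```text
clock: 12.6
tool_pos: [0.4864, -0.3814, 0.3004]
eef_rot: [0.951, 0.308, 0.001, 0.001]
contact_force: [0.7, -0.1, 5.4]
opening: 0.225
finger_force: 24.9
```

{"name": "step_arm", "arguments": {
  "increments": [
    [[0,0,0],[0,0,1.5]],
    [[0,0,0],[0,0,1.5]],
    [[0,0,0],[0,0,1.5]],
    [[0,0,0],[0,0,1.5]],
    [[0,0,0],[0,0,1.5]],
    [[0,0,0],[0,0,1.5]],
    [[0,0,0],[0,0,1.5]],
    [[0,0,0],[0,0,1.5]],
    [[0,0,0],[0,0,0]],
    [[0,0,0],[0,0,0]]
  ]
}}

```text
clock: 13.6
tool_pos: [0.4864, -0.3814, 0.3004]
eef_rot: [0.914, 0.406, 0.001, 0.001]
contact_force: [0.6, 0.3, 5.4]
opening: 0.227
finger_force: 24.9
```

{"name": "step_arm", "arguments": {
  "increments": [
    [[0,0,0],[0,0,1.5]],
    [[0,0,0],[0,0,1.5]],
    [[0,0,0],[0,0,1.5]],
    [[0,0,0],[0,0,1.5]],
    [[0,0,0],[0,0,1.5]],
    [[0,0,0],[0,0,1.5]],
    [[0,0,0],[0,0,1.5]],
    [[0,0,0],[0,0,1.5]],
    [[0,0,0],[0,0,0]],
    [[0,0,0],[0,0,0]]
  ]
}}

```text
clock: 14.6
tool_pos: [0.4863, -0.3815, 0.3004]
eef_rot: [0.867, 0.499, 0.001, 0.001]
contact_force: [0.3, -0.6, 6.2]
opening: 0.228
finger_force: 24.9
```

{"name": "step_arm", "arguments": {
  "increments": [
    [[0,0,0],[0,0,1.5]],
    [[0,0,0],[0,0,1.5]],
    [[0,0,0],[0,0,1.5]],
    [[0,0,0],[0,0,1.5]],
    [[0,0,0],[0,0,1.5]],
    [[0,0,0],[0,0,1.5]],
    [[0,0,0],[0,0,1.5]],
    [[0,0,0],[0,0,1.5]],
    [[0,0,0],[0,0,0]],
    [[0,0,0],[0,0,0]]
  ]
}}

```text
clock: 15.6
tool_pos: [0.4862, -0.3813, 0.3004]
eef_rot: [0.81, 0.587, 0.001, 0.001]
contact_force: [0.6, -0.1, 5.7]
opening: 0.228
finger_force: 24.9
```

{"name": "step_arm", "arguments": {
  "increments": [
    [[0,0,0],[0,0,1.5]],
    [[0,0,0],[0,0,1.5]],
    [[0,0,0],[0,0,1.5]],
    [[0,0,0],[0,0,1.5]],
    [[0,0,0],[0,0,1.5]],
    [[0,0,0],[0,0,1.5]],
    [[0,0,0],[0,0,1.5]],
    [[0,0,0],[0,0,1.5]],
    [[0,0,0],[0,0,0]],
    [[0,0,0],[0,0,0]]
  ]
}}

```text
clock: 16.6
tool_pos: [0.485, -0.3813, 0.2991]
eef_rot: [0.744, 0.668, -0.0, -0.0]
contact_force: [0.9, -2.0, -2.8]
opening: 0.226
finger_force: 24.9
```

Dropped: the force is gone at about 72° back. I'll lower it down the start.

{"name": "step_arm", "arguments": {
  "increments": [
    [[0,0,-0.1],[0,0,0]],
    [[0,0,-0.1],[0,0,0]],
    [[0,0,-0.1],[0,0,0]],
    [[0,0,-0.1],[0,0,0]],
    [[0,0,-0.1],[0,0,0]],
    [[0,0,0],[0,0,0]],
    [[0,0,0],[0,0,0]],
    [[0,0,0],[0,0,0]],
    [[0,0,0],[0,0,0]],
    [[0,0,0],[0,0,0]]
  ]
}}

```text
clock: 17.6
tool_pos: [0.4851, -0.3812, 0.2943]
eef_rot: [0.744, 0.668, -0.0, -0.0]
contact_force: [1.3, -3.2, -2.3]
opening: 0.227
finger_force: 24.9
```

```bash
python3 -c "
from h import *
st()"
```

```text
t 17.6 pos [ 0.4851 -0.3812  0.2943] yaw(y) -6.2 zax [-0. -0. -1.] F [ 1.3 -3.2 -2.3] M [-0.76 -0.42  0.01] open 0.227 ff 24.9 q7 0.12
```

{"name": "step_arm", "arguments": {
  "increments": [
    [[0.02,-0.05,-0.1],[0,0,0]],
    [[0,-0.03,-0.1],[0,0,0]],
    [[0,0,-0.1],[0,0,0]],
    [[0,0,-0.1],[0,0,0]],
    [[0,0,-0.1],[0,0,0]],
    [[0,0,-0.1],[0,0,0]],
    [[0,0,0],[0,0,0]],
    [[0,0,0],[0,0,0]],
    [[0,0,0],[0,0,0]],
    [[0,0,0],[0,0,0]]
  ]
}}

```text
clock: 18.6
tool_pos: [0.4854, -0.3816, 0.289]
eef_rot: [0.744, 0.668, 0.0, 0.0]
contact_force: [-1.4, 1.4, 5.6]
opening: 0.222
finger_force: 24.9
```

```bash
python3 -c "
from h import *
st()"
```

```text
t 18.6 pos [ 0.4854 -0.3816  0.289 ] yaw(y) -6.2 zax [ 0.  0. -1.] F [-1.4  1.4  5.6] M [0.17 0.38 0.02] open 0.222 ff 24.9 q7 0.12
```

On the floor (z is as expected). Next is screwing forward (clockwise), following the helix.

{"name": "step_arm", "arguments": {
  "increments": [
    [[0,0,0],[0,0,-1.5]],
    [[0,0,0],[0,0,-1.5]],
    [[0,0,0],[0,0,-1.5]],
    [[0,0,0],[0,0,-1.5]],
    [[0,0,0],[0,0,-1.5]],
    [[0,0,0],[0,0,-1.5]],
    [[0,0,0],[0,0,-1.5]],
    [[0,0,0],[0,0,-1.5]],
    [[0,0,0],[0,0,0]],
    [[0,0,0],[0,0,0]]
  ]
}}

```text
clock: 19.6
tool_pos: [0.4858, -0.3825, 0.289]
eef_rot: [0.81, 0.586, 0.0, 0.001]
contact_force: [-1.5, -1.7, 5.1]
opening: 0.221
finger_force: 24.9
```

```bash
python3 -c "
from h import *
st()"
```

```text
t 19.6 pos [ 0.4858 -0.3825  0.289 ] yaw(y) -18.2 zax [ 0.001 -0.001 -1.   ] F [-1.5 -1.7  5.1] M [-0.28  0.09 -0.02] open 0.221 ff 24.9 q7 -0.05
```

{"name": "step_arm", "arguments": {
  "increments": [
    [[0,0,-0.01],[0,0,-1.5]],
    [[0,0,-0.01],[0,0,-1.5]],
    [[0,0,-0.01],[0,0,-1.5]],
    [[0,0,-0.01],[0,0,-1.5]],
    [[0,0,-0.01],[0,0,-1.5]],
    [[0,0,-0.01],[0,0,-1.5]],
    [[0,0,-0.01],[0,0,-1.5]],
    [[0,0,-0.01],[0,0,-1.5]],
    [[0,0,0],[0,0,0]],
    [[0,0,0],[0,0,0]]
  ]
}}

```text
clock: 20.6
tool_pos: [0.4867, -0.3817, 0.2885]
eef_rot: [0.867, 0.499, 0.001, 0.001]
contact_force: [0.2, 0.9, 5.3]
opening: 0.227
finger_force: 24.9
```

```bash
python3 -c "
from h import *
st()"
```

```text
t 20.6 pos [ 0.4867 -0.3817  0.2885] yaw(y) -30.1 zax [ 0.003 -0.001 -1.   ] F [0.2 0.9 5.3] M [-0.07 -0.12 -0.06] open 0.227 ff 24.9 q7 -0.23
```

{"name": "step_arm", "arguments": {
  "increments": [
    [[0,0,-0.014],[0,0,-1.5]],
    [[0,0,-0.014],[0,0,-1.5]],
    [[0,0,-0.014],[0,0,-1.5]],
    [[0,0,-0.014],[0,0,-1.5]],
    [[0,0,-0.014],[0,0,-1.5]],
    [[0,0,-0.014],[0,0,-1.5]],
    [[0,0,-0.014],[0,0,-1.5]],
    [[0,0,-0.014],[0,0,-1.5]],
    [[0,0,0],[0,0,0]],
    [[0,0,0],[0,0,0]]
  ]
}}

```text
clock: 21.6
tool_pos: [0.4866, -0.3817, 0.2873]
eef_rot: [0.914, 0.405, 0.001, 0.001]
contact_force: [-0.1, -0.4, 5.7]
opening: 0.226
finger_force: 24.9
```

```bash
python3 -c "
from h import *
st()"
```

```text
t 21.6 pos [ 0.4866 -0.3817  0.2873] yaw(y) -42.2 zax [ 0.003 -0.    -1.   ] F [-0.1 -0.4  5.7] M [ 0.02 -0.07 -0.09] open 0.226 ff 24.9 q7 -0.4
```

{"name": "step_arm", "arguments": {
  "increments": [
    [[0,0,-0.014],[0,0,-1.5]],
    [[0,0,-0.014],[0,0,-1.5]],
    [[0,0,-0.014],[0,0,-1.5]],
    [[0,0,-0.014],[0,0,-1.5]],
    [[0,0,-0.014],[0,0,-1.5]],
    [[0,0,-0.014],[0,0,-1.5]],
    [[0,0,-0.014],[0,0,-1.5]],
    [[0,0,-0.014],[0,0,-1.5]],
    [[0,0,0],[0,0,0]],
    [[0,0,0],[0,0,0]]
  ]
}}

```text
clock: 22.6
tool_pos: [0.4866, -0.3817, 0.2862]
eef_rot: [0.951, 0.308, 0.001, 0.001]
contact_force: [-0.6, 1.0, 5.8]
opening: 0.227
finger_force: 24.9
```

{"name": "step_arm", "arguments": {
  "increments": [
    [[0,0,-0.014],[0,0,-1.5]],
    [[0,0,-0.014],[0,0,-1.5]],
    [[0,0,-0.014],[0,0,-1.5]],
    [[0,0,-0.014],[0,0,-1.5]],
    [[0,0,-0.014],[0,0,-1.5]],
    [[0,0,-0.014],[0,0,-1.5]],
    [[0,0,-0.014],[0,0,-1.5]],
    [[0,0,-0.014],[0,0,-1.5]],
    [[0,0,0],[0,0,0]],
    [[0,0,0],[0,0,0]]
  ]
}}

```text
clock: 23.6
tool_pos: [0.4857, -0.3823, 0.2851]
eef_rot: [0.979, 0.206, 0.001, 0.001]
contact_force: [-0.9, -1.1, 7.2]
opening: 0.223
finger_force: 24.9
```

```bash
python3 -c "
from h import *
st()"
```

```text
t 23.6 pos [ 0.4857 -0.3823  0.2851] yaw(y) -66.2 zax [ 0.001 -0.001 -1.   ] F [-0.9 -1.1  7.2] M [ 0.06  0.36 -0.05] open 0.223 ff 24.9 q7 -0.74
```

{"name": "step_arm", "arguments": {
  "increments": [
    [[0,0,-0.01],[0,0,-1]],
    [[0,0,-0.01],[0,0,-1]],
    [[0,0,-0.01],[0,0,-1]],
    [[0,0,-0.01],[0,0,-1]],
    [[0,0,-0.01],[0,0,-1]],
    [[0,0,-0.01],[0,0,-1]],
    [[0,0,-0.01],[0,0,-1]],
    [[0,0,-0.01],[0,0,-1]],
    [[0,0,0],[0,0,0]],
    [[0,0,0],[0,0,0]]
  ]
}}

```text
clock: 24.6
tool_pos: [0.4855, -0.3823, 0.2845]
eef_rot: [0.991, 0.138, 0.0, 0.001]
contact_force: [-2.5, -0.5, 9.8]
opening: 0.223
finger_force: 25.0
```

```bash
python3 -c "
from h import *
st()"
```

```text
t 24.6 pos [ 0.4855 -0.3823  0.2845] yaw(y) -74.2 zax [ 0.001 -0.001 -1.   ] F [-2.5 -0.5  9.8] M [0.17 0.44 0.08] open 0.223 ff 25.0 q7 -0.86
```

{"name": "step_arm", "arguments": {
  "increments": [
    [[0,0,-0.005],[0,0,-1]],
    [[0,0,-0.005],[0,0,-1]],
    [[0,0,-0.005],[0,0,-1]],
    [[0,0,-0.005],[0,0,-1]],
    [[0,0,-0.005],[0,0,-1]],
    [[0,0,-0.005],[0,0,-1]],
    [[0,0,0],[0,0,0]],
    [[0,0,0],[0,0,0]],
    [[0,0,0],[0,0,0]],
    [[0,0,0],[0,0,0]]
  ]
}}

```text
clock: 25.6
tool_pos: [0.4857, -0.3822, 0.2844]
eef_rot: [0.996, 0.086, 0.001, 0.001]
contact_force: [-2.1, -0.1, 9.3]
opening: 0.218
finger_force: 25.0
```

```bash
python3 -c "
from h import *
st()"
```

```text
t 25.6 pos [ 0.4857 -0.3822  0.2844] yaw(y) -80.2 zax [ 0.002 -0.001 -1.   ] F [-2.1 -0.1  9.3] M [0.25 0.43 0.02] open 0.218 ff 25.0 q7 -0.94
```

{"name": "step_arm", "arguments": {
  "increments": [
    [[0,0,-0.005],[0,0,-1]],
    [[0,0,-0.005],[0,0,-1]],
    [[0,0,-0.005],[0,0,-1]],
    [[0,0,-0.005],[0,0,-1]],
    [[0,0,-0.005],[0,0,-1]],
    [[0,0,-0.005],[0,0,-1]],
    [[0,0,0],[0,0,0]],
    [[0,0,0],[0,0,0]],
    [[0,0,0],[0,0,0]],
    [[0,0,0],[0,0,0]]
  ]
}}

```text
clock: 26.6
tool_pos: [0.486, -0.3823, 0.2844]
eef_rot: [0.999, 0.033, 0.001, 0.001]
contact_force: [-2.4, -0.3, 10.9]
opening: 0.223
finger_force: 25.0
```

```bash
python3 - <<'E'
from h import *
T=st()['tool_pos']
p,d,c=snap('wrist');X=cloud(c,d)
w=(np.hypot(X[...,0]-.4857,X[...,1]+.382)<.034)&(X[...,2]>.25)&(X[...,2]<.275)
print('flange z',np.median(X[w][:,2]),w.sum())
cv2.imwrite('pics/w5.png',p[150:384,100:412,::-1])
E
```

```text
t 26.6 pos [ 0.486  -0.3823  0.2844] yaw(y) -86.2 zax [ 0.002 -0.001 -1.   ] F [-2.4 -0.3 10.9] M [0.34 0.41 0.03] open 0.223 ff 25.0 q7 -1.03
flange z 0.26352954716968247 3272
```

View pics/w5.png

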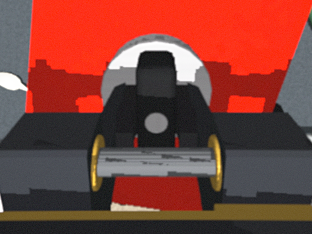

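The wing looks square in the fingers and the flange sits over the neck, but the height has stalled. I'll compare wing yaw and flange height against the earlier picture.

```bash
python3 - <<'E'
from h import *
def an(p,c,X,T,yaw):
    zt=T[2]+.0085
    m=(np.abs(X[...,2]-zt)<.006)&(np.hypot(X[...,0]-T[0],X[...,1]-T[1])<.04)
    P=X[m]; R=cv2.minAreaRect((P[:,:2]*1000).astype(np.float32)); e,V=np.linalg.eigh(np.cov(P[:,:2].T)); a=np.degrees(np.arctan2(V[1,1],V[0,1]))
    F=X[(np.abs(X[...,2]-(T[2]-.021))<.006)&(np.hypot(X[...,0]-T[0],X[...,1]-T[1])<.034)]
    # tilt of flange
    q=np.linalg.lstsq(np.c_[F[:,:2]-T[:2],np.ones(len(F))],F[:,2],rcond=None)[0]
    print('wing rel',(a-yaw)%180,R,len(P),'wingtop-TCP',np.percentile(P[:,2],[50,80])-T[2],'flange-TCP',np.median(F[:,2])-T[2],'tilt',q)
z=np.load('wrist2.npz');an(z['p'],z,cloud(z,z['d']),np.array([.4839,-.3819,.3578]),-78.5)
T=st()['tool_pos'];p,d,c=snap('wrist');an(p,c,cloud(c,d),T,-86.2)
E
```

```text
wing rel 90.06369239304311 ((489.15081787109375, -381.1680908203125), (43.665069580078125, 44.79594039916992), 59.52054977416992) 4279 wingtop-TCP [0.00722411 0.00816341] flange-TCP -0.021155676105591437 tilt [-0.02673202 -0.01729787  0.3371347 ]
t 26.65 pos [ 0.486  -0.3823  0.2843] yaw(y) -86.2 zax [ 0.002 -0.001 -1.   ] F [-1.2 -0.3 10.9] M [0.31 0.44 0.09] open 0.222 ff 25.0 q7 -1.03
wing rel 90.1610101442643 ((491.64605712890625, -382.3514404296875), (43.18848419189453, 45.29175567626953), 51.720436096191406) 4279 wingtop-TCP [0.00742111 0.00828752] flange-TCP -0.020936882720513694 tilt [-0.03025573 -0.00195924  0.26390253]
```

{"name": "step_arm", "arguments": {
  "increments": [
    [[0,0,0],[0,0,-1]],
    [[0,0,0],[0,0,-1]],
    [[0,0,0],[0,0,-1]],
    [[0,0,0],[0,0,-1]],
    [[0,0,0],[0,0,-1]],
    [[0,0,0],[0,0,0]],
    [[0,0,0],[0,0,0]],
    [[0,0,0],[0,0,0]],
    [[0,0,0],[0,0,0]],
    [[0,0,0],[0,0,0]]
  ]
}}

```text
clock: 27.7
tool_pos: [0.4859, -0.3822, 0.2843]
eef_rot: [1.0, -0.01, 0.001, 0.001]
contact_force: [-2.9, 0.5, 10.5]
opening: 0.226
finger_force: 25.0
```

```bash
python3 -c "
from h import *
st()"
```

```text
t 27.7 pos [ 0.4859 -0.3822  0.2843] yaw(y) -91.2 zax [ 0.002 -0.001 -1.   ] F [-2.9  0.5 10.5] M [0.31 0.45 0.16] open 0.226 ff 25.0 q7 -1.1
```

Turning torque is now rising (0.16 N m), so I'll continue in small steps.

{"name": "step_arm", "arguments": {
  "increments": [
    [[0,0,0],[0,0,-1]],
    [[0,0,0],[0,0,-1]],
    [[0,0,0],[0,0,-1]],
    [[0,0,0],[0,0,-1]],
    [[0,0,0],[0,0,0]],
    [[0,0,0],[0,0,0]],
    [[0,0,0],[0,0,0]],
    [[0,0,0],[0,0,0]],
    [[0,0,0],[0,0,0]],
    [[0,0,0],[0,0,0]]
  ]
}}

```text
clock: 28.7
tool_pos: [0.4858, -0.3821, 0.2842]
eef_rot: [0.999, -0.044, 0.001, 0.001]
contact_force: [-2.7, 1.1, 10.0]
opening: 0.229
finger_force: 25.6
```

```bash
python3 -c "
from h import *
st()"
```

```text
t 28.7 pos [ 0.4858 -0.3821  0.2842] yaw(y) -95.0 zax [ 0.001 -0.001 -1.   ] F [-2.7  1.1 10. ] M [0.18 0.46 0.65] open 0.229 ff 25.6 q7 -1.15
```

Torque jumped to 0.65 N m, which means it's at the end stop. Releasing and rising a little.

{"name": "step_arm", "arguments": {
  "increments": [
    [[0,0,0],[0,0,0]],
    [[0,0,0],[0,0,0]],
    [[0,0,0],[0,0,0]],
    [[0,0,0],[0,0,0]],
    [[0,0,1],[0,0,0]],
    [[0,0,2],[0,0,0]],
    [[0,0,3],[0,0,0]],
    [[0,0,3],[0,0,0]],
    [[0,0,0],[0,0,0]],
    [[0,0,0],[0,0,0]]
  ],
  "fingers": 0.6
}}

```text
clock: 29.7
tool_pos: [0.4856, -0.382, 0.3738]
eef_rot: [0.999, -0.045, 0.001, 0.001]
contact_force: [0.3, -0.8, -0.2]
opening: 0.601
finger_force: 0.0
```

```bash
python3 - <<'E'
from h import *
T=st()['tool_pos']
p,d,c=snap('wrist');X=cloud(c,d);D=np.hypot(X[...,0]-.4858,X[...,1]+.382)
w=X[(D<.032)&(X[...,2]>.25)&(X[...,2]<.272)];t=X[(D<.032)&(X[...,2]>.28)&(X[...,2]<.3)]
red=X[(D>.05)&(D<.07)&(X[...,2]>.23)&(X[...,2]<.25)]
print('flange',np.median(w[:,2]),cv2.minEnclosingCircle((w[:,:2]*1000).astype(np.float32)),'wing',np.median(t[:,2]),cv2.minAreaRect((t[:,:2]*1000).astype(np.float32)),'red',np.median(red[:,2]))
q=np.linalg.lstsq(np.c_[w[:,:2]-w[:,:2].mean(0),np.ones(len(w))],w[:,2],rcond=None)[0];print('tilt',q)
cv2.imwrite('pics/w6.png',p[...,::-1])
E
```

```text
t 29.7 pos [ 0.4856 -0.382   0.3738] yaw(y) -95.2 zax [ 0.001 -0.001 -1.   ] F [ 0.3 -0.8 -0.2] M [0.02 0.09 0.01] open 0.601 ff 0.0 q7 -1.14
flange 0.2636674247592854 ((485.7956237792969, -381.99267578125), 31.995872497558594) wing 0.291844764855344 ((486.38677978515625, -382.270751953125), (20.034805297851562, 57.416419982910156), 88.28922271728516) red 0.24231521990901247
tilt [5.37031631e-03 1.52948865e-04 2.63729386e-01]
```

View pics/w6.png

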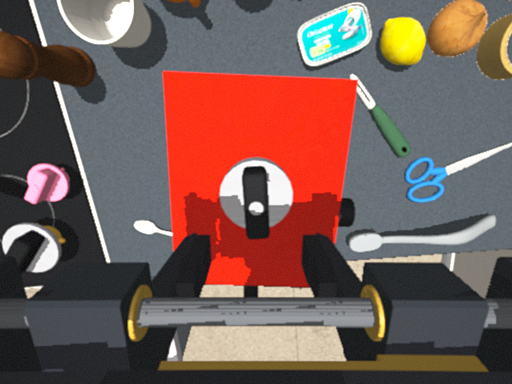

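The picture shows the cap seated flat and centred in the neck at (256,193), with the gripper clear. The torque jump (0.65 N m), the travel of about 4.8 mm from the thread floor and the negligible tilt all fit the end stop.

```bash
python3 -c "
from h import *
print(r.finish_job())"
```

```text
the job is handed in; nothing more can be done
None
```

I screwed the boiler cap clockwise until the torque jumped to 0.65 N m at the end stop, let go, and handed the job in at about 30 s; it looks seated, upright and centred, but the hand-in returned no verdict and I had no direct reading of the gasket squeeze.

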